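# Pack a craft kit tray

### The job

Pack the craft kit: put the metal tin, the small wooden box, and the glass jar and the amber bottle from the sloping rack into the plywood tray, all four standing upright side by side on its floor; they only just fit. Set each one down without dropping it, and leave the other things on the table where they are.

Things in the scene. Friction and masses are not known exactly. Their poses are not given: they have to be found in the camera images.
- kit_tray: Open plywood tray standing on the table, fixed. Outside 162 (x) by 180 (y) by 32 mm high, walls and floor 6 mm thick, so inside 150 (x) by 168 (y) mm, inner floor 6 mm and rim 32 mm above the table. Origin: centre of its underside; x, y along its sides, z up.
- rack: Fixed sloping wooden rack, base 150 by 222 mm, with two equal pockets at its y = +53 and -53 mm, leaning 0.56 rad from vertical towards its -x (the robot). Pockets: 84 mm square inside, 6 mm walls that stand 50 mm (front), 26 mm (sides) and 14 mm (back) off the pocket's floor along the slope. One holds the jar, the other the bottle, either way round. Origin: centre of its underside.
- jar: Clear glass jar of dark wooden beads with a plain steel screw cap. Body 78 mm diameter, 78 mm high; cap 60 mm diameter, from 78 to 102 mm above the bottom (total height 102 mm). Starts in a rack pocket, leaning with it. Origin: centre of its bottom; z along its axis to the cap. About 0.3 kg.
- bottle: Amber bottle with a paper band and a narrow black cap. Body 78 mm diameter up to 80 mm, shoulder narrowing to 36 mm diameter at 100 mm, neck and cap 36 mm diameter from 100 to 135 mm (total height 135 mm). Starts in a rack pocket, leaning with it. Origin: centre of its bottom; z along its axis to the cap. About 0.32 kg.
- tin: Round closed metal tin, 60 mm diameter, 54 mm high, standing on the table. Origin: centre of its underside; z up. About 0.15 kg.
- tool_box: Small closed two-tone wooden box with brass clasp (the lid does not open), 96 (its x) by 56 (its y) by 54 mm high, standing on the table. Origin: centre of its underside; z up. About 0.22 kg.
- can: Drink can, 66 mm diameter, 120 mm high, standing in one line with the tin and the wooden box. Bystander. Origin: centre of its underside.
- mug: White mug, 82 mm diameter, 92 mm high, handle at its +y. Bystander. Origin: centre of its underside.
- tape: Cardboard-brown tape roll lying flat, 100 mm outside and 76 mm inside diameter, 24 mm high. Bystander. Origin: centre of its underside.
- brush: Dark wooden brush lying flat on the table along its x, handle to its -x. Bystander.
- mushroom: Wooden darning mushroom standing on its 72 mm wide head, thin handle up, 95 mm high. Bystander. Origin: centre of its underside.
- bowl: Small terracotta bowl, 110 mm diameter, 45 mm high. Bystander. Origin: centre of its underside.
Not all that is in view belongs to the job. Leave any black look-alike of the tin alone.

How it is judged:
By the outcome, as a careful person would: the job done as asked, in the order asked, and still so for the second after the job is handed in, with the robot touching nothing.
It also fails if it takes over 72 s, if anything falls off the work surface, if the arm or the gripper's body presses on something with over 40 N, if the wrist force passes 120 N, or if a joint passes its speed limit or range.

### The arm

A 6-joint arm with a two-finger parallel gripper is mounted at the origin on the work surface. World frame = base frame: x ahead of the robot, y to its left, z up, the work surface at z = 0. Lengths are in m, angles in degrees, forces in N, time in s.
With the tool pointing down it reaches from about 0.25 to 0.725 m from the base axis. Payload 9.7 kg.
Tool frame: the origin (TCP) lies between the finger pads; the fingertips stand 17 mm ahead of it and the grasp point (between the pads) lies 2 mm behind it; z points along the fingers, y is the direction in which the jaws open and shut (so a half turn about z gives the same grasp; the last joint's range is limited). The gripper opens to 85 mm and grips with 20 to 120 N. Pads are 22 mm wide; open, the fingers measure 114 mm over their backs; the gripper's body (76 mm by 85 mm) begins 54 mm behind the grasp point. The pads swing forward as they close: fully open they stand 13 mm farther back than shut.
Start: joints at [75.344, 4.979, 10.078, 95.1, 0, 90], TCP at [0.139, 0.532, 0.248] pointing down, gripper open.
Joint ranges: [-179.16, 179.16], [-48.56, 103.87], [-65.8, 70.77], [-126.05, 130.52], [-82.76, 87.17], [-180, 180]. Speed limits (degrees/s): [127.2, 127.2, 147.25, 180, 180, 180].

### API

Orientations are given as [roll, pitch, yaw] about the fixed x, y, z axes, in that order (R = Rz(yaw) Ry(pitch) Rx(roll)).
In Python, from workcell import monitor, cams, order gives the robot as it stands. The module is installed in compiled form; this text tells all that it offers.
- The arm moves only by the shell command python3 -m handwheel 'ROWS' [OPENING] [FORCE]. ROWS is JSON, a list of rows, each a list of 6 numbers: the shift along the tool's x, y, z in m, then the turn, a rotation vector about the tool's x, y, z in degrees. In form: [[tx, ty, tz, wx, wy, wz], ...]. A call has exactly 8 rows; each row shifts and turns the commanded pose from where the row before left it, along the tool's axes as they then stand; what a row does not reach is not made up. A row lasts 1/12 s, in which the tool goes at most 41.7 mm and 7.16 degrees, less where a joint would pass 70% of its speed; a pose out of reach is approached as far as the arm can. A call is refused whole if a number of a shift passes 0.0417 or a number of a turn 7.16, either way. A call with a gripper value outside its range is refused whole. OPENING is the opening, from -1 (shut) to 1 (fully open), set as the call begins (- or left out, the last holds). The fingers move at their own pace and stop on an object; FORCE is the grip in N (left out, the last holds). Time passes only in rows, so rows that do not move let the fingers close, or fill a call up. It gives the time, the measured TCP pose, the force and the opening at its end, in the units of the state.
- monitor.get_obs(): the state, without advancing time (a new reading comes with each control period).
- cams.camera(name): name is "scene" or "top" or "wrist"; returns a dict with "img" (480x640x3 uint8, red, green, blue), "depth" (480x640 float32, m along the optical axis (not along the pixel's ray), 0 where there is no reading), "fx", "fy", "cx", "cy" (pixels), "rvec" (rotation vector, rad) and "tvec" (3), from world to camera coordinates, as OpenCV has them; the wrist camera has in their place "tool_from_camera" (4x4, takes a point from camera to tool coordinates, whose origin is the TCP and whose axes are the flange's). Camera axes: x right, y down, z forward; pixel columns grow to the right and rows downward; lengths in m; the calibration is good to about 2 mm. A picture is of the moment at which its call begins: read the wrist's pose just before it.
- order.job_done(): hands the job in, once; it reports no verdict.
The state is a dict: "time": time; "q": joint angles; "qd": joint speeds; "joint_efforts": joint torques, N m; "ee_pos": TCP position; "tcp_rot": TCP orientation; "wrist_force": force on the tool from outside, world axes, zero at the start; "torque": the same for the moment, N m; "opening": finger opening in m.
Only numpy, scipy, OpenCV 4.12 (cv2) and the standard library are available. Lean on these libraries where they do the work, as an engineer would, in place of code of your own. Each camera call takes 0.05 s, during which the arm holds its last target. There are 200 camera calls.

## Working session

There is one attempt and no reset: what is moved stays moved. The work goes in short steps, Python scripts to look and compute and a shell command to move; the robot and the scene stay as the last step left them, time stands still between calls to the robot, and variables do not carry over. Pictures are saved under pics/ and viewed, about 8 in all and at most 12, crops included, and the job is handed in when it is done.

```bash
mkdir -p pics
cat > h.py <<'E'
import numpy as np, cv2
from scipy.spatial.transform import Rotation as R
from workcell import monitor, cams, order
def world(c, obs=None):
    d=c["depth"]; v,u=np.mgrid[0:480,0:640]
    P=np.stack([(u-c["cx"])/c["fx"]*d,(v-c["cy"])/c["fy"]*d,d],-1)
    if "rvec" in c:
        M=cv2.Rodrigues(np.array(c["rvec"],float))[0]; return (P-np.array(c["tvec"]).ravel())@M
    T=np.array(c["tool_from_camera"]); P=P@T[:3,:3].T+T[:3,3]
    return P@R.from_euler('xyz',obs["tcp_rot"],degrees=True).as_matrix().T+np.array(obs["ee_pos"])
E
python3 - <<'E'
from h import *
o=monitor.get_obs(); print(o)
for n in("top","scene"):
    c=cams.camera(n); np.savez("pics/"+n+"0.npz",W=world(c),img=c["img"]); cv2.imwrite(f"pics/{n}0.png",c["img"][...,::-1])
    print(n,c["fx"],c["rvec"],c["tvec"])
E
```

```text
{'time': 0.0, 'q': array([ 7.53455932e+01,  5.01264561e+00,  1.00346259e+01,  9.50986519e+01,
       -1.90535730e-03,  9.00002491e+01]), 'qd': array([ 0.06778973, -0.04683355,  0.05604534, -0.05488416, -0.06375934,
        0.04681429]), 'joint_efforts': array([-2.16077278e-03, -5.20399475e+01,  4.64790487e+01,  1.67140405e-02,
       -2.18649216e-04,  6.56301978e-06]), 'ee_pos': array([0.13910229, 0.53191538, 0.24756976]), 'tcp_rot': array([-1.79923328e+02,  1.90568896e-03,  1.65345347e+02]), 'wrist_force': array([ 0.03374009, -0.2459525 ,  0.63095697]), 'torque': array([-0.02210683, -0.00051348,  0.03080217]), 'opening': 0.08507428252097757}
top 433.4200881883227 [ 2.12401596 -2.15167226  0.18877866] [-0.03650468  0.58524253  1.00456101]
scene 603.1199173552332 [ 2.30814124  1.08324661 -0.37593831] [-0.36336496 -0.33188919  1.94164028]
```

View pics/top0.png

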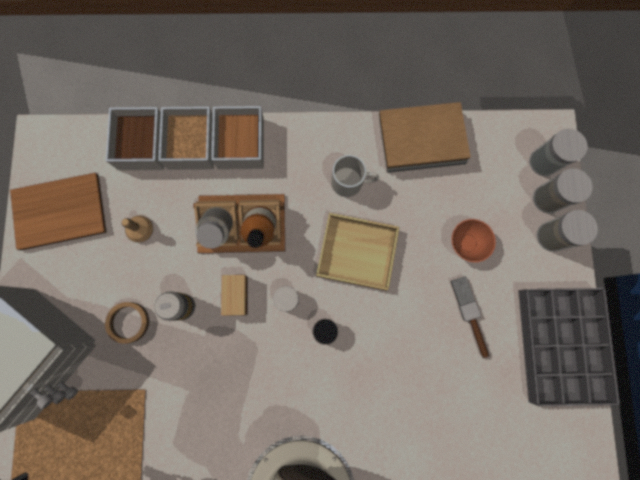

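View pics/scene0.png

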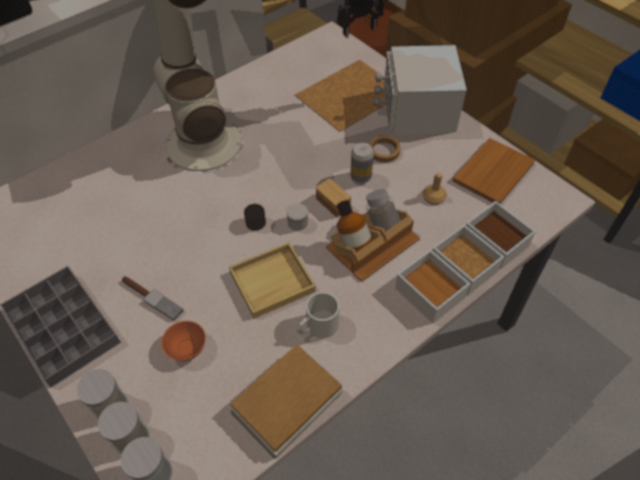

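The top view shows the tray at about (358,252). The rack is at (240,224), with the jar in its left pocket (212,228) and the bottle in its right pocket (257,228). The can (172,305), box (233,294) and a steel-coloured round tin (285,297) stand in one line. There is also a black round tin at (325,331). The tin meant is the steel one at (285,297), because it is metal-coloured and in line with the box and can. The black one is the look-alike.

Run:
```python
from h import *
z=np.load("pics/top0.npz"); W=z["W"]; img=z["img"]
for n,(u,v) in dict(table=(330,400),tin=(285,297),blk=(325,331),box=(233,294),can=(170,305),trayfloor=(358,252),jarcap=(209,236),botcap=(255,238),mug=(345,178),mush=(130,224),tape=(108,322)).items():
    print(n,np.round(np.median(W[v-2:v+3,u-2:u+3].reshape(-1,3),0),4), img[v,u])
def comp(name,box,zlo,zhi):
    u0,v0,u1,v1=box; S=W[v0:v1,u0:u1]; m=((S[...,2]>zlo)&(S[...,2]<zhi)).astype(np.uint8)
    n,l,st,c=cv2.connectedComponentsWithStats(m); k=1+np.argmax(st[1:,4]); p=S[l==k]
    r=cv2.minAreaRect((p[:,:2]*1000).astype(np.float32)); print(name,len(p),"meanz",p[:,2].mean().round(4),"rect",np.round(r[0],1),np.round(r[1],1),round(r[2],1)); return p
comp("tin",(265,275,310,320),.045,.065)
comp("box",(212,268,252,322),.045,.065)
comp("can",(145,285,205,330),.10,.135)
comp("blk",(305,312,345,350),.04,.075)
comp("tray",(305,200,410,300),.022,.042)
comp("trayfl",(305,200,410,300),.002,.012)
comp("mug",(325,145,385,205),.07,.11)
comp("rack",(185,185,295,260),.006,.3)
s=img[200:330,150:410]; s=cv2.resize(s,None,fx=3,fy=3,interpolation=cv2.INTER_CUBIC); cv2.imwrite("pics/crop1.png",cv2.convertScaleAbs(s[...,::-1],alpha=1.4))
```

```text
table [ 0.2069 -0.0738 -0.0006] [162 156 148]
tin [0.4513 0.0303 0.0524] [158 150 142]
blk [ 0.371  -0.063   0.0534] [33 30 31]
box [0.4599 0.1534 0.0534] [161 132  94]
can [0.4344 0.2801 0.1191] [137 131 127]
trayfloor [ 0.5637 -0.1514  0.0046] [161 146 102]
jarcap [0.5875 0.1974 0.1229] [122 117 115]
botcap [0.5762 0.0895 0.1538] [26 22 26]
mug [ 0.7588 -0.1232  0.0035] [121 115 108]
mush [0.6259 0.3933 0.0839] [71 59 44]
tape [0.3984 0.459  0.0219] [104  78  55]
tin 515 meanz 0.053 rect [448.   30.4] [57.1 59.1] 89.9
box 971 meanz 0.0527 rect [458.4 155.1] [95.5 56.1] 1.0
can 706 meanz 0.1165 rect [433.3 286.1] [63.8 64.8] 63.5
blk 528 meanz 0.0531 rect [369.9 -62. ] [58.8 57.6] 89.3
tray 716 meanz 0.0298 rect [ 563.7 -148.1] [179.8 162.4] 77.9
trayfl 3506 meanz 0.0051 rect [ 565.4 -148.7] [168.5 149.1] 77.7
mug 365 meanz 0.0836 rect [ 753.2 -132.8] [81.4 98.1] 29.9
rack 5008 meanz 0.072 rect [637.2 144.8] [160.  221.2] 0.6
```

View pics/crop1.png

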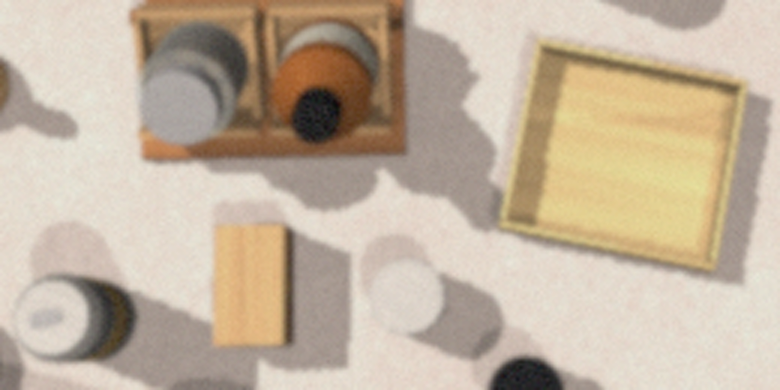

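The crop confirms the pale steel tin at crop (405,295), in line with the box and can. The black look-alike is at (525,380). The measured heights (tin and box 53 mm, tray floor 5 mm, can 119 mm) and sizes match the description. Next I refine the tray axes and the leaning caps, cross-checking with the scene camera.

Run:
```python
from h import *
for n in("top","scene"):
    W=np.load(f"pics/{n}0.npz")["W"].reshape(-1,3)
    def sel(c,r,lo,hi): return W[(np.hypot(W[:,0]-c[0],W[:,1]-c[1])<r)&(W[:,2]>lo)&(W[:,2]<hi)]
    print(n)
    for k,c,r,lo,hi in(("tin",(.448,.030),.05,.047,.06),("box",(.458,.155),.07,.047,.06),("rim",(.564,-.148),.125,.026,.038),("floor",(.564,-.148),.115,.002,.012)):
        p=sel(c,r,lo,hi)
        if k=="floor": 
            continue
        r_=cv2.minAreaRect((p[:,:2]*1000).astype(np.float32)); print(k,len(p),np.round(r_[0],1),np.round(r_[1],1),round(r_[2],1),np.round(cv2.boxPoints(r_)).tolist() if k!="tin" else (cv2.minEnclosingCircle((p[:,:2]*1000).astype(np.float32))))
    ax=np.array([-np.sin(.56),0,np.cos(.56)])
    for k,c,L,rad in(("jar",(.5875,.197),.102,.03),("bottle",(.576,.0895),.135,.018)):
        p=sel(c,.05,.06,.2)
        s=p@ax; top=np.percentile(s,99.5); q=p[s>top-.004]
        nrm=np.linalg.svd(q-q.mean(0))[2][2]; nrm*=np.sign(nrm[2])
        e1=np.array([np.cos(.56),0,np.sin(.56)]); ab=np.c_[q@e1,q[:,1]]*1000
        (a,b),rr=cv2.minEnclosingCircle(ab.astype(np.float32)); s0=np.median(q@ax)
        C=e1*a/1000+np.array([0,1,0])*b/1000+ax*s0
        print(k,len(q),"normal",np.round(nrm,3),"mean",np.round(q.mean(0),4),"circle c",np.round(C,4),"r",round(rr,1),"bottom",np.round(C-L*ax,4))
    p=sel((.637,.145),.14,.004,.03); p=p[(p[:,0]<.72)]; r_=cv2.minAreaRect((p[:,:2]*1000).astype(np.float32)); print("rackbase",len(p),r_)
```

```text
top
tin 515 [448.   30.4] [57.1 59.1] 89.9 ((448.2093505859375, 29.949060440063477), 30.147415161132812)
box 971 [458.4 155.1] [95.5 56.1] 1.0 [[410.0, 182.0], [411.0, 126.0], [507.0, 128.0], [506.0, 184.0]]
rim 651 [ 563.7 -148.1] [179.8 162.4] 77.9 [[465.0, -219.0], [624.0, -253.0], [662.0, -77.0], [503.0, -43.0]]
jar 270 normal [-0.532  0.     0.846] mean [0.588  0.1971 0.1247] circle c [0.5873 0.1973 0.1241] r 29.9 bottom [0.6415 0.1973 0.0377]
bottle 129 normal [-0.515  0.007  0.857] mean [0.571  0.0912 0.1519] circle c [0.5711 0.0919 0.1519] r 17.7 bottom [0.6428 0.0919 0.0375]
rackbase 1414 ((608.5919799804688, 140.12806701660156), (254.39804077148438, 219.65199279785156), 89.46774291992188)
scene
tin 283 [455.3  28.1] [56.8 63.9] 53.1 ((455.3753967285156, 28.423194885253906), 32.62312316894531)
box 468 [463.5 154. ] [61.7 98.4] 89.5 [[414.0, 124.0], [512.0, 123.0], [513.0, 184.0], [415.0, 185.0]]
rim 617 [ 569.2 -148.7] [181.5 169.4] 77.7 [[467.0, -219.0], [633.0, -255.0], [671.0, -78.0], [506.0, -42.0]]
jar 105 normal [-0.539 -0.004  0.842] mean [0.5956 0.1946 0.1283] circle c [0.5943 0.195  0.1273] r 31.5 bottom [0.6485 0.195  0.0409]
bottle 50 normal [-0.537  0.001  0.844] mean [0.5786 0.0894 0.1556] circle c [0.5784 0.0915 0.1554] r 20.0 bottom [0.6501 0.0915 0.041 ]
rackbase 1366 ((609.072509765625, 140.60110473632812), (221.79014587402344, 268.8606872558594), 0.00804194901138544)
```

Run:
```python
from h import *
for n in("top","scene"):
    c=cams.camera(n); p,_=cv2.projectPoints(np.array([[.139,.532,.248],[.139,.532,.4]]),np.array(c["rvec"],float),np.array(c["tvec"],float),np.array([[c["fx"],0,c["cx"]],[0,c["fy"],c["cy"]],[0,0,1.]]),None); print(n,p.ravel())
W=np.load("pics/top0.npz")["W"]
for u,v in((20,350),(70,350),(40,400),(60,395),(10,470),(20,300),(60,430)): print(u,v,np.round(W[v,u],3))
o=monitor.get_obs(); c=cams.camera("wrist"); cv2.imwrite("pics/w0.png",c["img"][...,::-1]); print(np.round(c["tool_from_camera"],3).tolist())
```

```text
top [ -1.03748903 471.59504269 -75.79280203 509.02533695]
scene [358.56695147  31.40384866 360.69097902 -14.72271691]
20 350 [0.346 0.567 0.17 ]
70 350 [0.341 0.489 0.124]
40 400 [0.243 0.53  0.148]
60 395 [ 0.409 -0.034  1.088]
10 470 [ 0.062  0.675 -0.002]
20 300 [0.45  0.618 0.108]
60 430 [0.149 0.564 0.002]
[[-0.0, -0.947, -0.322, 0.083], [1.0, 0.0, -0.001, 0.001], [0.001, -0.322, 0.947, -0.125], [0.0, 0.0, 0.0, 1.0]]
```

```bash
cat >> h.py <<'E'
def plan(pos,rpy,n,p0=None,r0=None):
    "constant row which, repeated n times, takes the tool from here (or p0,r0) to pos,rpy"
    o=monitor.get_obs(); p0=o["ee_pos"] if p0 is None else p0; r0=o["tcp_rot"] if r0 is None else r0
    A=R.from_euler('xyz',r0,degrees=True); B=R.from_euler('xyz',rpy,degrees=True)
    w=(A.inv()*B).as_rotvec(); D=R.from_rotvec(w/n).as_matrix()
    S=sum(np.linalg.matrix_power(D,k) for k in range(n)); t=np.linalg.solve(S,A.inv().apply(np.array(pos)-p0))
    print(n,"x",[round(float(x),4) for x in t]+[round(float(x),2) for x in np.degrees(w/n)])
E
python3 - <<'E'
from h import *
plan([.448,.030,.235],[180,0,77.8],16)
E
```

```text
16 x [-0.0406, -0.0019, 0.0008, -0.0, 0.0, 5.47]
```

```bash
python3 -m handwheel '[[-0.0406,-0.0019,0.0008,0,0,5.47],[-0.0406,-0.0019,0.0008,0,0,5.47],[-0.0406,-0.0019,0.0008,0,0,5.47],[-0.0406,-0.0019,0.0008,0,0,5.47],[-0.0406,-0.0019,0.0008,0,0,5.47],[-0.0406,-0.0019,0.0008,0,0,5.47],[-0.0406,-0.0019,0.0008,0,0,5.47],[-0.0406,-0.0019,0.0008,0,0,5.47]]' 1 40
python3 -m handwheel '[[-0.0406,-0.0019,0.0008,0,0,5.47],[-0.0406,-0.0019,0.0008,0,0,5.47],[-0.0406,-0.0019,0.0008,0,0,5.47],[-0.0406,-0.0019,0.0008,0,0,5.47],[-0.0406,-0.0019,0.0008,0,0,5.47],[-0.0406,-0.0019,0.0008,0,0,5.47],[-0.0406,-0.0019,0.0008,0,0,5.47],[-0.0406,-0.0019,0.0008,0,0,5.47]]'
cat >> h.py <<'E'
def wrist(name=None):
    o=monitor.get_obs(); c=cams.camera("wrist"); W=world(c,o)
    if name: cv2.imwrite(f"pics/{name}.png",c["img"][...,::-1])
    return o,c,W
def blob(W,c,r,lo,hi):
    W=W.reshape(-1,3); p=W[(np.hypot(W[:,0]-c[0],W[:,1]-c[1])<r)&(W[:,2]>lo)&(W[:,2]<hi)]
    q=(p[:,:2]*1000).astype(np.float32); m=cv2.minAreaRect(q); e=cv2.minEnclosingCircle(q)
    print(len(p),"z",np.median(p[:,2]).round(4),"rect",np.round(m[0],1),np.round(m[1],1),round(m[2],1),"circ",np.round(e[0],1),round(e[1],1)); return p
E
python3 - <<'E'
from h import *
o,c,W=wrist("w1"); print(o["q"].round(1),o["ee_pos"].round(4),o["tcp_rot"].round(2),o["wrist_force"].round(1))
blob(W,(.45,.03),.05,.047,.062); blob(W,(.46,.155),.08,.047,.062)
blob(W,(.45,.03),.08,-.01,.01)
E
```

```text
time: 0.92
ee_pos: [0.3957, 0.3419, 0.2415]
tcp_rot: [-180.0, 0.0, 121.3]
wrist_force: [1.2, 0.9, -0.8]
opening: 0.0854
time: 1.58
ee_pos: [0.448, 0.0286, 0.2352]
tcp_rot: [180.0, 0.0, 77.6]
wrist_force: [0.7, 0.3, 0.4]
opening: 0.0855
[  3.7  -9.   -5.   94.   -0.  106.1] [0.448  0.0286 0.2352] [180.     0.    77.55] [0.7 0.3 0.4]
4373 z 0.0534 rect [449.4  31. ] [60.4 60. ] 61.9 circ [449.6  30.9] 30.5
11847 z 0.053 rect [460.2 155.6] [96.3 56.2] 0.5 circ [460.1 155.3] 54.5
18263 z -0.0009 rect [450.   29.8] [159.2 159.7] 77.5 circ [450.  30.] 80.0
```

View pics/w1.png

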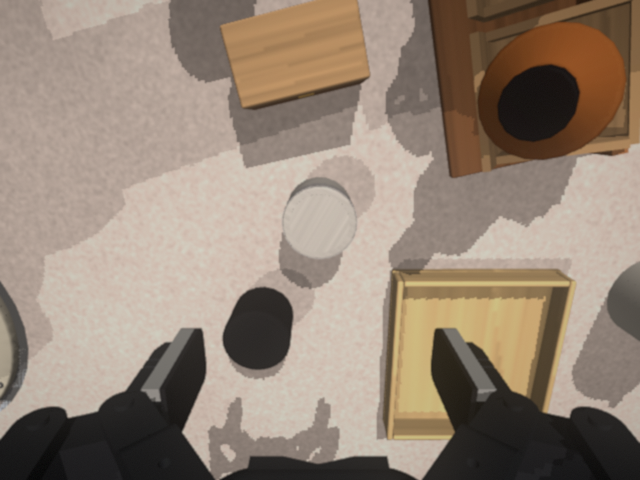

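The wrist view shows the steel tin at (320,218), the black look-alike at (257,328), the box at (295,52), the bottle at (540,98) and the tray at (480,350). The tin top fits a 60 mm circle at (449.5, 31.0) mm, z 53 mm. Grasping it now.

```bash
python3 -m handwheel '[[0.0027,0.0009,0.022,0,0,0],[0,0,0.03,0,0,0],[0,0,0.03,0,0,0],[0,0,0.03,0,0,0],[0,0,0.03,0,0,0],[0,0,0.025,0,0,0],[0,0,0.015,0,0,0],[0,0,0.007,0,0,0]]' 1 40
python3 -m handwheel '[[0,0,0,0,0,0],[0,0,0,0,0,0],[0,0,0,0,0,0],[0,0,0,0,0,0],[0,0,0,0,0,0],[0,0,0,0,0,0],[0,0,0,0,0,0],[0,0,0,0,0,0]]' -1 40
python3 -m handwheel '[[0,0,-0.002,0,0,0],[0,0,-0.01,0,0,0],[0,0,-0.02,0,0,0],[0,0,-0.025,0,0,0],[0,0,-0.025,0,0,0],[0,0,0,0,0,0],[0,0,0,0,0,0],[0,0,0,0,0,0]]'
python3 - <<'E'
from h import *
o,c,W=wrist("w2"); print(o["time"],o["ee_pos"].round(4),o["tcp_rot"].round(2),o["opening"])
r=blob(W,(.564,-.148),.125,.026,.038)
blob(W,o["ee_pos"],.045,o["ee_pos"][2]-.005,o["ee_pos"][2]+.02)
E
```

```text
time: 2.3
ee_pos: [0.4482, 0.0329, 0.044]
tcp_rot: [-179.8, 0.1, 77.8]
wrist_force: [-0.1, -0.3, 0.6]
opening: 0.0856
time: 2.97
ee_pos: [0.4505, 0.0331, 0.0479]
tcp_rot: [179.9, -0.0, 77.8]
wrist_force: [-0.9, 0.5, 5.3]
opening: 0.0587
time: 3.63
ee_pos: [0.4495, 0.033, 0.1282]
tcp_rot: [-180.0, 0.0, 77.8]
wrist_force: [0.6, -0.5, -1.9]
opening: 0.0586
3.6333 [0.4495 0.033  0.1282] [-1.7998e+02  1.0000e-02  7.7830e+01] 0.05857667940756135
2687 z 0.0306 rect [605.7 -87.5] [ 75.7 183.2] 42.8 circ [ 579.  -112.2] 91.6
24592 z 0.1338 rect [453.3  34.2] [71.5 62.9] 22.0 circ [450.8  40.3] 43.2
```

```bash
python3 -m handwheel '[[-0.002,0.002,-0.02,0,0,0],[-0.004,0.004,-0.025,0,0,0],[-0.004,0.004,-0.025,0,0,0],[-0.004,0.004,-0.02,0,0,0],[-0.004,0.002,-0.005,0,0,0],[0,0,0,0,0,0],[0,0,0,0,0,0],[0,0,0,0,0,0]]'
python3 - <<'E'
from h import *
o,c,W=wrist(); print(o["time"],o["ee_pos"].round(4),o["tcp_rot"].round(2),o["opening"])
for lo,hi in((.026,.038),(.001,.012)): blob(W,(.564,-.148),.120,lo,hi)
p=W.reshape(-1,3); C=np.array([.564,-.148]); a=np.radians(-12.2); ux=np.array([np.cos(a),np.sin(a)]); uy=np.array([-ux[1],ux[0]])
l=np.c_[(p[:,:2]-C)@ux,(p[:,:2]-C)@uy,p[:,2]]*1000
for ax,h in((0,75),(1,84)):
  for s in(-1,1):
    m=(abs(l[:,1-ax])<60)&(l[:,2]>29)&(l[:,2]<36)&(abs(l[:,ax]-s*(h+3))<9); print("wall",ax,s,m.sum(),np.round(np.percentile(l[m][:,ax],[2,50,98]),1) if m.any() else "")
from workcell import monitor
E
```

```text
time: 4.35
ee_pos: [0.4608, 0.0121, 0.2216]
tcp_rot: [-179.8, 0.0, 77.8]
wrist_force: [0.2, -0.0, -2.0]
opening: 0.0586
4.35 [0.4608 0.0121 0.2216] [-1.7984e+02  3.0000e-02  7.7820e+01] 0.058550294503023466
3085 z 0.0308 rect [ 565.5 -146.8] [180.  162.3] 77.7 circ [ 564.4 -147. ] 119.0
13763 z 0.0055 rect [ 586.2 -137.1] [203.3 198.4] 77.7 circ [ 565.4 -146.7] 119.5
wall 0 -1 15 [-77.9 -74.9 -74.5]
wall 0 1 615 [75.7 78.1 81.7]
wall 1 -1 82 [-88.2 -84.4 -82. ]
wall 1 1 929 [85.2 88.5 90.9]
```

```bash
python3 -m handwheel '[[-0.01,0.012,0,0,0,0],[-0.02,0.023,0,0,0,0],[-0.02,0.023,0.005,0,0,0],[-0.02,0.023,0.02,0,0,0],[-0.0115,0.0135,0.025,0,0,0],[0,0,0.03,0,0,0],[0,0,0.03,0,0,0],[0,0,0.02,0,0,0]]'
python3 -m handwheel '[[0,0,0.015,0,0,0],[0,0,0.01,0,0,0],[0,0,0.005,0,0,0],[0,0,0.003,0,0,0],[0,0,0,0,0,0],[0,0,0,0,0,0],[0,0,0,0,0,0],[0,0,0,0,0,0]]'
```

```text
time: 5.07
ee_pos: [0.5349, -0.0874, 0.089]
tcp_rot: [-179.7, 0.0, 77.8]
wrist_force: [-0.3, 0.2, -1.8]
opening: 0.0586
time: 5.73
ee_pos: [0.5372, -0.0877, 0.0614]
tcp_rot: [179.9, -0.0, 77.8]
wrist_force: [0.6, 0.5, -1.5]
opening: 0.0583
```

```bash
python3 -m handwheel '[[0,0,0.001,0,0,0],[0,0,0.001,0,0,0],[0,0,0.001,0,0,0],[0,0,0,0,0,0],[0,0,0,0,0,0],[0,0,0,0,0,0],[0,0,0,0,0,0],[0,0,0,0,0,0]]'
```

```text
time: 6.4
ee_pos: [0.5367, -0.0876, 0.0575]
tcp_rot: [180.0, -0.0, 77.8]
wrist_force: [0.3, -1.1, -0.8]
opening: 0.0589
```

```bash
python3 -m handwheel '[[0,0,0.001,0,0,0],[0,0,0.001,0,0,0],[0,0,0.0005,0,0,0],[0,0,0,0,0,0],[0,0,0,0,0,0],[0,0,0,0,0,0],[0,0,0,0,0,0],[0,0,0,0,0,0]]'; python3 -m handwheel '[[0,0,0.0005,0,0,0],[0,0,0.0005,0,0,0],[0,0,0.0005,0,0,0],[0,0,0,0,0,0],[0,0,0,0,0,0],[0,0,0,0,0,0],[0,0,0,0,0,0],[0,0,0,0,0,0]]'
```

```text
time: 7.07
ee_pos: [0.5367, -0.0876, 0.055]
tcp_rot: [180.0, -0.0, 77.8]
wrist_force: [0.7, -0.0, -2.2]
opening: 0.0583
time: 7.73
ee_pos: [0.5367, -0.0876, 0.0539]
tcp_rot: [180.0, 0.0, 77.8]
wrist_force: [-3.1, 0.5, 5.2]
opening: 0.0588
```

```bash
python3 -m handwheel '[[0,0,0,0,0,0],[0,0,0,0,0,0],[0,0,0,0,0,0],[0,0,0,0,0,0],[0,0,0,0,0,0],[0,0,0,0,0,0],[0,0,-0.005,0,0,0],[0,0,-0.02,0,0,0]]' 0.7
python3 -m handwheel '[[0,0,-0.04,0,0,0],[0,0,-0.04,0,0,0],[0,0,-0.03,0,0,0],[0,0,-0.02,0,0,0],[0,0,0,0,0,0],[0,0,0,0,0,0],[0,0,0,0,0,0],[0,0,0,0,0,0]]' 1
python3 - <<'E'
from h import *
o,c,W=wrist("w3"); np.savez("pics/w3.npz",W=W); print(o["time"],o["ee_pos"].round(4),o["opening"])
blob(W,(.536,-.0895),.045,.053,.068)
plan([.4602,.1555,.20],[180,0,180.5],20)
E
```

```text
time: 8.4
ee_pos: [0.5351, -0.0873, 0.0761]
tcp_rot: [-179.7, 0.0, 77.8]
wrist_force: [0.6, -0.3, -0.3]
opening: 0.0724
time: 9.07
ee_pos: [0.5362, -0.0875, 0.2071]
tcp_rot: [-179.9, 0.0, 77.8]
wrist_force: [0.5, -0.0, -0.7]
opening: 0.0857
9.0667 [ 0.5362 -0.0875  0.2071] 0.08566462190770413
5288 z 0.0594 rect [536.3 -89.7] [60.4 60.2] 56.7 circ [536.1 -89.9] 30.6
20 x [0.0138, 0.0048, 0.0004, -0.01, -0.01, -5.13]
```

```bash
python3 -m handwheel '[[0.0138,0.0048,0,0,0,-5.13],[0.0138,0.0048,0,0,0,-5.13],[0.0138,0.0048,0,0,0,-5.13],[0.0138,0.0048,0,0,0,-5.13],[0.0138,0.0048,0,0,0,-5.13],[0.0138,0.0048,0,0,0,-5.13],[0.0138,0.0048,0,0,0,-5.13],[0.0138,0.0048,0,0,0,-5.13]]'
python3 -m handwheel '[[0.0138,0.0048,0,0,0,-5.13],[0.0138,0.0048,0,0,0,-5.13],[0.0138,0.0048,0,0,0,-5.13],[0.0138,0.0048,0,0,0,-5.13],[0.0138,0.0048,0,0,0,-5.13],[0.0138,0.0048,0,0,0,-5.13],[0.0138,0.0048,0,0,0,-5.13],[0.0138,0.0048,0,0,0,-5.13]]'
python3 -m handwheel '[[0.0138,0.0048,0,0,0,-5.13],[0.0138,0.0048,0,0,0,-5.13],[0.0138,0.0048,0,0,0,-5.13],[0.0138,0.0048,0,0,0,-5.13],[0,0,0.02,0,0,0],[0,0,0.02,0,0,0],[0,0,0,0,0,0],[0,0,0,0,0,0]]'
python3 - <<'E'
from h import *
o,c,W=wrist(); print(o["time"],o["ee_pos"].round(4),o["tcp_rot"].round(2),o["opening"])
blob(W,(.4602,.1555),.07,.047,.062)
plan([.4602,.1555,.048],[180,0,180.5],6)
E
```

```text
time: 9.78
ee_pos: [0.5629, 0.0244, 0.2072]
tcp_rot: [-179.9, -0.0, 119.1]
wrist_force: [-0.3, 0.7, -0.5]
opening: 0.0855
time: 10.45
ee_pos: [0.5093, 0.1257, 0.2073]
tcp_rot: [-179.9, -0.1, 160.2]
wrist_force: [-0.7, 0.2, -0.5]
opening: 0.0855
time: 11.12
ee_pos: [0.4597, 0.1553, 0.1674]
tcp_rot: [-179.9, -0.2, -179.6]
wrist_force: [0.7, 0.6, 0.5]
opening: 0.0858
11.1167 [0.4597 0.1553 0.1674] [-1.7995e+02 -1.6000e-01 -1.7958e+02] 0.0858148610198513
12448 z 0.0531 rect [459.3 155.8] [95.8 56.1] 0.5 circ [459.5 155.8] 54.6
6 x [0.0, 0.0, 0.0201, -0.0, -0.01, -0.01]
```

```bash
python3 -m handwheel '[[0,-0.0004,0.015,0,0,0],[0,0,0.025,0,0,0],[0,0,0.025,0,0,0],[0,0,0.025,0,0,0],[0,0,0.018,0,0,0],[0,0,0.009,0,0,0],[0,0,0.003,0,0,0],[0,0,0,0,0,0]]' 1 50
python3 -m handwheel '[[0,0,0,0,0,0],[0,0,0,0,0,0],[0,0,0,0,0,0],[0,0,0,0,0,0],[0,0,0,0,0,0],[0,0,0,0,0,0],[0,0,0,0,0,0],[0,0,0,0,0,0]]' -1 50
python3 -m handwheel '[[0,0,-0.002,0,0,0],[0,0,-0.01,0,0,0],[0,0,-0.025,0,0,0],[0,0,-0.035,0,0,0],[0,0,-0.035,0,0,0],[0,0,-0.02,0,0,0],[0,0,-0.01,0,0,0],[0,0,0,0,0,0]]'
python3 - <<'E'
from h import *
o=monitor.get_obs(); print(o["q"].round(1))
plan([.5186,-.1696,.17],[180,0,77.7],20)
E
```

```text
time: 11.83
ee_pos: [0.4609, 0.1552, 0.049]
tcp_rot: [180.0, 0.0, -179.6]
wrist_force: [-0.1, 0.5, 0.5]
opening: 0.0853
time: 12.5
ee_pos: [0.4614, 0.1554, 0.0501]
tcp_rot: [180.0, 0.1, -179.6]
wrist_force: [-1.1, -1.0, 6.0]
opening: 0.0546
time: 13.17
ee_pos: [0.4614, 0.1555, 0.188]
tcp_rot: [179.9, 0.2, -179.6]
wrist_force: [0.2, -1.1, -2.7]
opening: 0.0549
[18.6 -4.7 -6.3 88.2  0.  18.2]
20 x [-0.0161, -0.0099, 0.0009, 0.01, 0.0, 5.14]
```

```bash
python3 -m handwheel '[[0,0,-0.03,0,0,0],[0,0,-0.03,0,0,0],[-0.0161,-0.0099,0,0,0,5.14],[-0.0161,-0.0099,0,0,0,5.14],[-0.0161,-0.0099,0,0,0,5.14],[-0.0161,-0.0099,0,0,0,5.14],[-0.0161,-0.0099,0,0,0,5.14],[-0.0161,-0.0099,0,0,0,5.14]]'
python3 -m handwheel '[[-0.0161,-0.0099,0,0,0,5.14],[-0.0161,-0.0099,0,0,0,5.14],[-0.0161,-0.0099,0,0,0,5.14],[-0.0161,-0.0099,0,0,0,5.14],[-0.0161,-0.0099,0,0,0,5.14],[-0.0161,-0.0099,0,0,0,5.14],[-0.0161,-0.0099,0,0,0,5.14],[-0.0161,-0.0099,0,0,0,5.14]]'
python3 -m handwheel '[[-0.0161,-0.0099,0,0,0,5.14],[-0.0161,-0.0099,0,0,0,5.14],[-0.0161,-0.0099,0,0,0,5.14],[-0.0161,-0.0099,0,0,0,5.14],[-0.0161,-0.0099,0,0,0,5.14],[-0.0161,-0.0099,0,0,0,5.14],[0,0,0.03,0,0,0],[0,0,0.03,0,0,0]]'
python3 -m handwheel '[[0,0,0.03,0,0,0],[0,0,0.02,0,0,0],[0,0,0.01,0,0,0],[0,0,0,0,0,0],[0,0,0,0,0,0],[0,0,0,0,0,0],[0,0,0,0,0,0],[0,0,0,0,0,0]]'
python3 - <<'E'
from h import *
o=monitor.get_obs()
plan([.5182,-.1713,.066],[180,0,77.7],6)
E
```

```text
time: 13.83
ee_pos: [0.5414, 0.0766, 0.2431]
tcp_rot: [-179.9, -0.2, 149.3]
wrist_force: [0.1, 0.5, -2.8]
opening: 0.0549
time: 14.5
ee_pos: [0.5665, -0.0694, 0.243]
tcp_rot: [-179.8, -0.1, 108.2]
wrist_force: [0.6, -0.2, -3.2]
opening: 0.0547
time: 15.17
ee_pos: [0.5175, -0.1702, 0.1844]
tcp_rot: [179.9, 0.0, 77.5]
wrist_force: [1.1, -0.0, -3.8]
opening: 0.0547
time: 15.83
ee_pos: [0.5184, -0.1694, 0.1268]
tcp_rot: [179.9, 0.0, 77.6]
wrist_force: [-0.4, 0.3, -2.4]
opening: 0.0548
6 x [-0.0003, 0.0, 0.0101, 0.02, 0.0, -0.01]
```

```bash
python3 -m handwheel '[[-0.001,0,0.02,0,0,0],[-0.0009,0,0.02,0,0,0],[0,0,0.015,0,0,0],[0,0,0.008,0,0,0],[0,0,0.004,0,0,0],[0,0,0,0,0,0],[0,0,0,0,0,0],[0,0,0,0,0,0]]'
python3 -m handwheel '[[0,0,0.0005,0,0,0],[0,0,0.0005,0,0,0],[0,0,0.0005,0,0,0],[0,0,0.0005,0,0,0],[0,0,0,0,0,0],[0,0,0,0,0,0],[0,0,0,0,0,0],[0,0,0,0,0,0]]'
```

```text
time: 16.5
ee_pos: [0.5181, -0.1713, 0.0597]
tcp_rot: [179.9, 0.0, 77.6]
wrist_force: [1.0, -0.2, -2.5]
opening: 0.0547
time: 17.17
ee_pos: [0.5174, -0.1711, 0.0565]
tcp_rot: [180.0, 0.0, 77.6]
wrist_force: [-0.2, 0.3, -2.9]
opening: 0.0547
```

```bash
python3 -m handwheel '[[0,0,0.0005,0,0,0],[0,0,0.0005,0,0,0],[0,0,0,0,0,0],[0,0,0,0,0,0],[0,0,0,0,0,0],[0,0,0,0,0,0],[0,0,0,0,0,0],[0,0,0,0,0,0]]'
```

```text
time: 17.83
ee_pos: [0.5175, -0.171, 0.0562]
tcp_rot: [180.0, -0.0, 77.6]
wrist_force: [-1.6, 1.2, 5.6]
opening: 0.055
```

```bash
python3 -m handwheel '[[0,0,0,0,0,0],[0,0,0,0,0,0],[0,0,0,0,0,0],[0,0,0,0,0,0],[0,0,0,0,0,0],[0,0,0,0,0,0],[0,0,-0.005,0,0,0],[0,0,-0.02,0,0,0]]' 0.6
python3 -m handwheel '[[0,0,-0.04,0,0,0],[0,0,-0.04,0,0,0],[0,0,-0.04,0,0,0],[0,0,-0.04,0,0,0],[0,0,-0.02,0,0,0],[0,0,0,0,0,0],[0,0,0,0,0,0],[0,0,0,0,0,0]]' 1
cat >> h.py <<'E'
S,C=np.sin(.56),np.cos(.56)
TILT=R.from_matrix(np.array([[-C,0,S],[0,1,0],[-S,0,-C]])).as_euler('xyz',degrees=True)
AX=np.array([-S,0,C])
def path(row,n):
    o=monitor.get_obs(); p=o["ee_pos"].copy(); A=R.from_euler('xyz',o["tcp_rot"],degrees=True)
    for k in range(n):
        p=p+A.apply(row[:3]); A=A*R.from_rotvec(np.radians(row[3:]))
        if k%3==2: print(np.round(p,3),end=' ')
    print()
E
python3 - <<'E'
from h import *
o,c,W=wrist("w4"); np.savez("pics/w4.npz",W=W); print(o["time"],o["ee_pos"].round(4),o["opening"])
blob(W,(.536,-.0895),.042,.053,.068); blob(W,(.5186,-.1696),.049,.053,.068); blob(W,(.5655,-.147),.12,.026,.038)
print(TILT); plan([.536,.198,.225],TILT,20)
E
```

```text
time: 18.5
ee_pos: [0.5159, -0.1706, 0.0781]
tcp_rot: [-179.7, -0.0, 77.6]
wrist_force: [-0.1, -0.5, -0.4]
opening: 0.0682
time: 19.17
ee_pos: [0.5173, -0.171, 0.2599]
tcp_rot: [-180.0, -0.0, 77.6]
wrist_force: [-0.2, 0.3, -0.1]
opening: 0.0853
19.1667 [ 0.5173 -0.171   0.2599] 0.0852996710216098
5492 z 0.0593 rect [535.2 -95.5] [71.2 59.7] 77.7 circ [534.3 -96. ] 36.7
6961 z 0.0591 rect [ 518.3 -168.2] [95.2 56.1] 77.7 circ [ 518.6 -169.6] 49.0
5530 z 0.0307 rect [ 565.4 -147.7] [180.6 162.3] 77.6 circ [ 565. -147.] 119.6
[180.          32.08563653 180.        ]
20 x [0.0167, 0.0129, -0.0016, -1.43, -1.15, -4.97]
```

Run:
```python
from h import *
path([0.0167,0.0129,-0.0016,-1.43,-1.15,-4.97],20)
```

```text
[ 0.562 -0.126  0.264] [ 0.593 -0.071  0.267] [ 0.609 -0.01   0.267] [0.609 0.053 0.263] [0.593 0.114 0.254] [0.563 0.167 0.239]
```

```bash
python3 -m handwheel '[[0.0167,0.0129,-0.0016,-1.43,-1.15,-4.97],[0.0167,0.0129,-0.0016,-1.43,-1.15,-4.97],[0.0167,0.0129,-0.0016,-1.43,-1.15,-4.97],[0.0167,0.0129,-0.0016,-1.43,-1.15,-4.97],[0.0167,0.0129,-0.0016,-1.43,-1.15,-4.97],[0.0167,0.0129,-0.0016,-1.43,-1.15,-4.97],[0.0167,0.0129,-0.0016,-1.43,-1.15,-4.97],[0.0167,0.0129,-0.0016,-1.43,-1.15,-4.97]]' 1 80
python3 -m handwheel '[[0.0167,0.0129,-0.0016,-1.43,-1.15,-4.97],[0.0167,0.0129,-0.0016,-1.43,-1.15,-4.97],[0.0167,0.0129,-0.0016,-1.43,-1.15,-4.97],[0.0167,0.0129,-0.0016,-1.43,-1.15,-4.97],[0.0167,0.0129,-0.0016,-1.43,-1.15,-4.97],[0.0167,0.0129,-0.0016,-1.43,-1.15,-4.97],[0.0167,0.0129,-0.0016,-1.43,-1.15,-4.97],[0.0167,0.0129,-0.0016,-1.43,-1.15,-4.97]]'
python3 -m handwheel '[[0.0167,0.0129,-0.0016,-1.43,-1.15,-4.97],[0.0167,0.0129,-0.0016,-1.43,-1.15,-4.97],[0.0167,0.0129,-0.0016,-1.43,-1.15,-4.97],[0.0167,0.0129,-0.0016,-1.43,-1.15,-4.97],[0,0,0,0,0,0],[0,0,0,0,0,0],[0,0,0,0,0,0],[0,0,0,0,0,0]]'
cat >> h.py <<'E'
def cap(W,c,L):
    p=W.reshape(-1,3); p=p[(abs(p[:,0]-c[0])<.045)&(abs(p[:,1]-c[1])<.04)&(p[:,2]>.08)&(p[:,2]<.19)]
    s=p@AX; h=np.histogram(s,np.arange(s.min(),s.max()+.002,.002)); ok=np.where(h[0]>60)[0].max(); top=h[1][ok]
    q=p[abs(s-top)<.004]; n=np.linalg.svd(q-q.mean(0),full_matrices=False)[2][2]; n*=np.sign(n[2])
    e1=np.array([C,0,S]); (a,b),rr=cv2.minEnclosingCircle((np.c_[q@e1,q[:,1]]*1000).astype(np.float32)); m=cv2.minAreaRect((np.c_[q@e1,q[:,1]]*1000).astype(np.float32))
    f=lambda a,b: e1*a/1000+np.array([0,b/1000,0])+AX*np.median(q@AX)
    print(len(q),"n",n.round(3),"circ",f(a,b).round(4),round(rr,1),"rect",f(*m[0]).round(4),np.round(m[1],1)); return f(*m[0])
E
python3 - <<'E'
from h import *
o,c,W=wrist("w5"); print(o["time"],o["ee_pos"].round(4),o["tcp_rot"].round(2),o["q"].round(1))
t=cap(W,(.589,.198),.102)
plan(t-.004*AX,TILT,8)
try: cap(W,(.573,.092),.135)
except Exception as e: print(e)
E
```

```text
time: 19.88
ee_pos: [0.6058, -0.03, 0.2671]
tcp_rot: [172.5, 12.3, 117.1]
wrist_force: [0.5, -0.3, 0.8]
opening: 0.0855
time: 20.55
ee_pos: [0.5838, 0.1334, 0.2491]
tcp_rot: [174.8, 26.5, 157.8]
wrist_force: [-0.1, 0.1, 0.9]
opening: 0.0854
time: 21.22
ee_pos: [0.5367, 0.1968, 0.2273]
tcp_rot: [180.0, 32.1, 179.9]
wrist_force: [-0.7, -0.3, 0.4]
opening: 0.0856
21.2167 [0.5367 0.1968 0.2273] [179.99  32.09 179.93] [ 26.5 -20.8 -21.7  59.8 -13.8  23. ]
6610 n [-0.535 -0.003  0.845] circ [0.5877 0.1985 0.1229] 29.9 rect [0.5877 0.1984 0.1229] [58.8 59.2]
8 x [0.0016, 0.0002, 0.015, -0.0, 0.0, -0.01]
3051 n [-0.539  0.007  0.842] circ [0.571  0.0925 0.1509] 18.4 rect [0.5712 0.0929 0.151 ] [35.4 35.1]
```

View pics/w5.png

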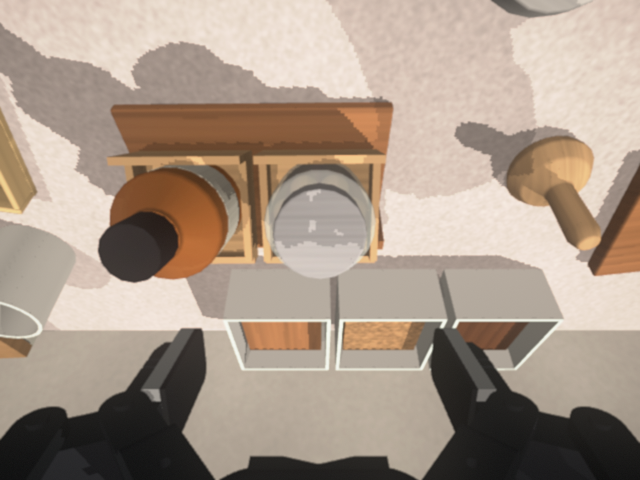

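The wrist view shows the jar cap at (320,235) in line with the jaws, and the bottle's black cap at (138,247). The cap circle radii of 29.9 and 18.4 mm match the sizes given.

```bash
python3 -m handwheel '[[0.0064,0.0008,0.01,0,0,0],[0.0064,0.0008,0.02,0,0,0],[0,0,0.02,0,0,0],[0,0,0.02,0,0,0],[0,0,0.02,0,0,0],[0,0,0,0,0,0],[0,0,0,0,0,0],[0,0,0,0,0,0]]'
python3 - <<'E'
from h import *
o=monitor.get_obs(); print(o["ee_pos"].round(4),o["tcp_rot"].round(2))
plan(np.array([.5877,.1984,.1229])-.004*AX,TILT,1)
E
```

```text
time: 21.93
ee_pos: [0.5733, 0.1987, 0.1448]
tcp_rot: [180.0, 32.1, 180.0]
wrist_force: [-0.3, 1.1, 0.1]
opening: 0.0852
[0.5733 0.1987 0.1448] [180.    32.11 179.99]
1 x [-0.0006, -0.0003, 0.0302, -0.0, 0.03, -0.0]
```

```bash
python3 -m handwheel '[[0,0,0.008,0,0,0],[0,0,0.008,0,0,0],[0,0,0.007,0,0,0],[0,0,0.005,0,0,0],[0,0,0.002,0,0,0],[0,0,0,0,0,0],[0,0,0,0,0,0],[0,0,0,0,0,0]]' 1 80
python3 -m handwheel '[[0,0,0,0,0,0],[0,0,0,0,0,0],[0,0,0,0,0,0],[0,0,0,0,0,0],[0,0,0,0,0,0],[0,0,0,0,0,0],[0,0,0,0,0,0],[0,0,0,0,0,0]]' -1 80
python3 -m handwheel '[[0,0,-0.002,0,0,0],[0,0,-0.004,0,0,0],[0,0,-0.008,0,0,0],[0,0,-0.012,0,0,0],[0,0,-0.015,0,0,0],[0,0,-0.015,0,0,0],[0,0,-0.015,0,0,0],[0,0,-0.015,0,0,0]]'
python3 - <<'E'
from h import *
o,c,W=wrist("w6"); print(o["time"],o["ee_pos"].round(4),o["tcp_rot"].round(2),o["wrist_force"].round(1),o["torque"].round(2))
E
```

```text
time: 22.6
ee_pos: [0.5893, 0.1989, 0.1192]
tcp_rot: [180.0, 32.1, -180.0]
wrist_force: [-0.1, -0.0, -0.3]
opening: 0.0854
time: 23.27
ee_pos: [0.5893, 0.1988, 0.1201]
tcp_rot: [180.0, 32.2, -180.0]
wrist_force: [-6.9, -2.6, 7.2]
opening: 0.0575
time: 23.93
ee_pos: [0.5422, 0.1987, 0.1925]
tcp_rot: [-180.0, 32.0, -179.9]
wrist_force: [-0.6, 0.2, -3.0]
opening: 0.0576
23.9333 [0.5422 0.1987 0.1925] [-179.99   32.04 -179.94] [-0.6  0.2 -3. ] [-0.    0.95 -0.03]
```

View pics/w6.png

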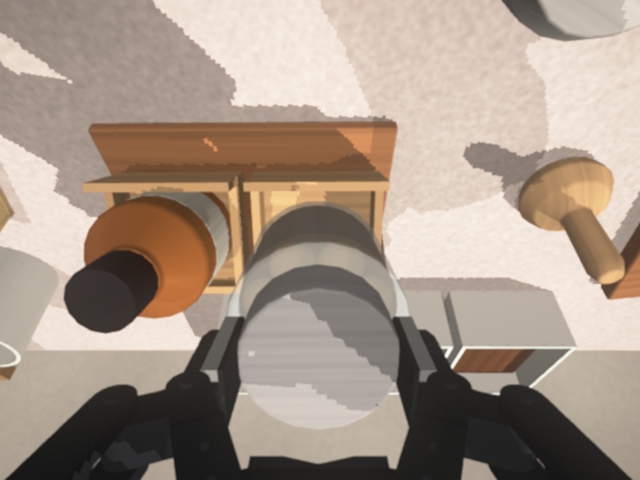

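The view shows the jar held by its cap at (320,350), clear of its pocket, with the bottle undisturbed at (150,260).

```bash
python3 -m handwheel '[[-0.0117,0,-0.0187,0,0,0],[-0.0117,0,-0.0187,0,0,0],[-0.0117,0,-0.0187,0,0,0],[-0.0117,0,-0.0187,0,0,0],[-0.0117,0,-0.0187,0,0,0],[0,0,0,0,0,0],[0,0,0,0,0,0],[0,0,0,0,0,0]]'
python3 - <<'E'
from h import *
o,c,W=wrist(); print(o["ee_pos"].round(4),o["tcp_rot"].round(2))
A=R.from_euler('xyz',o["tcp_rot"],degrees=True); l=A.inv().apply(W.reshape(-1,3)-o["ee_pos"])
q=l[(np.hypot(l[:,0],l[:,1])<.027)&(l[:,2]>-.012)&(l[:,2]<.006)]
n=np.linalg.svd(q-q.mean(0),full_matrices=False)[2][2]; print("cap in tool",len(q),q.mean(0).round(4),(n*-np.sign(n[2])).round(3))
plan([.6054,-.1137,.29],[180,0,167.7],14)
E
```

```text
time: 24.65
ee_pos: [0.5428, 0.1987, 0.3]
tcp_rot: [-179.9, 32.0, -179.9]
wrist_force: [0.3, -0.5, -4.7]
opening: 0.0576
[0.5428 0.1987 0.3   ] [-179.93   31.97 -179.92]
cap in tool 15302 [ 0.0013 -0.     -0.0036] [-0.005  0.009 -1.   ]
14 x [-0.0063, -0.0218, 0.0025, 0.24, 2.27, 0.86]
```

```bash
python3 -m handwheel '[[-0.0063,-0.0218,0.0025,0.24,2.27,0.86],[-0.0063,-0.0218,0.0025,0.24,2.27,0.86],[-0.0063,-0.0218,0.0025,0.24,2.27,0.86],[-0.0063,-0.0218,0.0025,0.24,2.27,0.86],[-0.0063,-0.0218,0.0025,0.24,2.27,0.86],[-0.0063,-0.0218,0.0025,0.24,2.27,0.86],[-0.0063,-0.0218,0.0025,0.24,2.27,0.86],[-0.0063,-0.0218,0.0025,0.24,2.27,0.86]]'
python3 -m handwheel '[[-0.0063,-0.0218,0.0025,0.24,2.27,0.86],[-0.0063,-0.0218,0.0025,0.24,2.27,0.86],[-0.0063,-0.0218,0.0025,0.24,2.27,0.86],[-0.0063,-0.0218,0.0025,0.24,2.27,0.86],[-0.0063,-0.0218,0.0025,0.24,2.27,0.86],[-0.0063,-0.0218,0.0025,0.24,2.27,0.86],[0,0,0,0,0,0],[0,0,0,0,0,0]]'
python3 - <<'E'
from h import *
o,c,W=wrist(); print(o["time"],o["ee_pos"].round(4),o["tcp_rot"].round(2),o["q"].round(1))
A=R.from_euler('xyz',o["tcp_rot"],degrees=True); l=A.inv().apply(W.reshape(-1,3)-o["ee_pos"])
q=l[(np.hypot(l[:,0],l[:,1])<.027)&(l[:,2]>-.012)&(l[:,2]<.006)]
n=np.linalg.svd(q-q.mean(0),full_matrices=False)[2][2]; print("cap in tool",len(q),q.mean(0).round(4),n.round(3))
plan([.6054,-.1137,.13],[180,0,167.7],8)
E
```

```text
time: 25.37
ee_pos: [0.5878, 0.0207, 0.3009]
tcp_rot: [179.1, 13.6, 172.7]
wrist_force: [0.7, -0.2, -2.7]
opening: 0.0576
time: 26.03
ee_pos: [0.6062, -0.1145, 0.2887]
tcp_rot: [179.9, -0.0, 167.6]
wrist_force: [0.6, 1.0, -4.0]
opening: 0.0577
26.0333 [ 0.6062 -0.1145  0.2887] [ 1.7990e+02 -2.0000e-02  1.6759e+02] [-1.070e+01  1.600e+01  2.730e+01  1.013e+02  1.000e-01  1.700e+00]
cap in tool 15417 [ 0.0012 -0.     -0.0032] [ 0.004  0.009 -1.   ]
8 x [0.0001, -0.0001, 0.02, 0.02, 0.01, -0.01]
```

```bash
python3 -m handwheel '[[0,0.0008,0.015,0,0,0],[0,0,0.03,0,0,0],[0,0,0.03,0,0,0],[0,0,0.03,0,0,0],[0,0,0.03,0,0,0],[0,0,0.02,0,0,0],[0,0,0.012,0,0,0],[0,0,0.006,0,0,0]]'
python3 -m handwheel '[[0,0,0.004,0,0,0],[0,0,0.001,0,0,0],[0,0,0,0,0,0],[0,0,0,0,0,0],[0,0,0,0,0,0],[0,0,0,0,0,0],[0,0,0,0,0,0],[0,0,0,0,0,0]]'
```

```text
time: 26.75
ee_pos: [0.6058, -0.1113, 0.117]
tcp_rot: [179.9, 0.1, 167.8]
wrist_force: [0.7, 0.4, -3.3]
opening: 0.0574
time: 27.42
ee_pos: [0.6069, -0.1124, 0.1138]
tcp_rot: [179.9, 0.2, 167.7]
wrist_force: [-0.2, -0.6, -4.0]
opening: 0.0573
```

```bash
python3 -m handwheel '[[0.0006,-0.0008,0,0,0,0],[0.0006,-0.0008,0.001,0,0,0],[0,0,0.002,0,0,0],[0,0,0.002,0,0,0],[0,0,0.001,0,0,0],[0,0,0,0,0,0],[0,0,0,0,0,0],[0,0,0,0,0,0]]'
python3 -m handwheel '[[0,0,0.0005,0,0,0],[0,0,0.0005,0,0,0],[0,0,0.0005,0,0,0],[0,0,0,0,0,0],[0,0,0,0,0,0],[0,0,0,0,0,0],[0,0,0,0,0,0],[0,0,0,0,0,0]]'
```

```text
time: 28.08
ee_pos: [0.6053, -0.1136, 0.1077]
tcp_rot: [179.9, 0.2, 167.7]
wrist_force: [1.0, -0.1, -3.5]
opening: 0.0574
time: 28.75
ee_pos: [0.6053, -0.1136, 0.1061]
tcp_rot: [179.9, 0.2, 167.7]
wrist_force: [0.4, 0.4, -3.9]
opening: 0.0575
```

```bash
python3 -m handwheel '[[0,0,0.0005,0,0,0],[0,0,0.0005,0,0,0],[0,0,0.0005,0,0,0],[0,0,0,0,0,0],[0,0,0,0,0,0],[0,0,0,0,0,0],[0,0,0,0,0,0],[0,0,0,0,0,0]]'
```

```text
time: 29.42
ee_pos: [0.6053, -0.1136, 0.1046]
tcp_rot: [179.9, 0.2, 167.7]
wrist_force: [-0.5, 0.3, -3.5]
opening: 0.0573
```

```bash
python3 -m handwheel '[[0,0,0.0005,0,0,0],[0,0,0.0005,0,0,0],[0,0,0,0,0,0],[0,0,0,0,0,0],[0,0,0,0,0,0],[0,0,0,0,0,0],[0,0,0,0,0,0],[0,0,0,0,0,0]]'
```

```text
time: 30.08
ee_pos: [0.6056, -0.1137, 0.1042]
tcp_rot: [179.9, 0.3, 167.7]
wrist_force: [0.5, -0.4, 5.0]
opening: 0.057
```

```bash
python3 -m handwheel '[[0,0,0,0,0,0],[0,0,0,0,0,0],[0,0,0,0,0,0],[0,0,0,0,0,0],[0,0,0,0,0,0],[0,0,-0.003,0,0,0],[0,0,-0.01,0,0,0],[0,0,-0.02,0,0,0]]' 0.8
python3 -m handwheel '[[0,0,-0.035,0,0,0],[0,0,-0.035,0,0,0],[0,0,-0.035,0,0,0],[0,0,-0.02,0,0,0],[0,0,0,0,0,0],[0,0,0,0,0,0],[0,0,0,0,0,0],[0,0,0,0,0,0]]' 0.6
python3 - <<'E'
from h import *
o,c,W=wrist(); print(o["time"],o["ee_pos"].round(4),o["opening"])
blob(W,(.6054,-.1137),.045,.10,.113)
t=np.array([.5712,.0929,.1510]); plan(t+.09*AX,TILT,14)
E
```

```text
time: 30.75
ee_pos: [0.6041, -0.1135, 0.1353]
tcp_rot: [179.9, -0.0, 167.7]
wrist_force: [-0.5, 0.8, -0.4]
opening: 0.077
time: 31.42
ee_pos: [0.6044, -0.1138, 0.2605]
tcp_rot: [179.9, 0.1, 167.7]
wrist_force: [0.7, -0.3, -0.2]
opening: 0.0683
31.4167 [ 0.6044 -0.1138  0.2605] 0.06834635023978143
4957 z 0.1071 rect [ 606.8 -113.5] [58.9 58.8] 34.0 circ [ 607.2 -113.5] 30.0
14 x [0.008, 0.014, 0.0005, -0.24, -2.28, -0.86]
```

```bash
python3 -m handwheel '[[0.008,0.014,0.0005,-0.24,-2.28,-0.86],[0.008,0.014,0.0005,-0.24,-2.28,-0.86],[0.008,0.014,0.0005,-0.24,-2.28,-0.86],[0.008,0.014,0.0005,-0.24,-2.28,-0.86],[0.008,0.014,0.0005,-0.24,-2.28,-0.86],[0.008,0.014,0.0005,-0.24,-2.28,-0.86],[0.008,0.014,0.0005,-0.24,-2.28,-0.86],[0.008,0.014,0.0005,-0.24,-2.28,-0.86]]' 0.6 80
python3 -m handwheel '[[0.008,0.014,0.0005,-0.24,-2.28,-0.86],[0.008,0.014,0.0005,-0.24,-2.28,-0.86],[0.008,0.014,0.0005,-0.24,-2.28,-0.86],[0.008,0.014,0.0005,-0.24,-2.28,-0.86],[0.008,0.014,0.0005,-0.24,-2.28,-0.86],[0.008,0.014,0.0005,-0.24,-2.28,-0.86],[0,0,0,0,0,0],[0,0,0,0,0,0]]'
python3 - <<'E'
from h import *
o,c,W=wrist(); print(o["time"],o["ee_pos"].round(4),o["tcp_rot"].round(2))
t=cap(W,(.571,.093),.135); plan(t-.014*AX,TILT,4)
E
```

```text
time: 32.13
ee_pos: [0.5603, 0.0076, 0.2488]
tcp_rot: [179.1, 18.6, 174.5]
wrist_force: [-0.5, 0.6, 0.5]
opening: 0.0684
time: 32.8
ee_pos: [0.5221, 0.0937, 0.2273]
tcp_rot: [-180.0, 32.2, -179.9]
wrist_force: [0.3, -0.3, 1.2]
opening: 0.0683
32.8 [0.5221 0.0937 0.2273] [-179.96   32.17 -179.86]
2708 n [-0.543 -0.002  0.84 ] circ [0.5712 0.0923 0.1509] 18.1 rect [0.5712 0.0922 0.1509] [35.1 35.3]
4 x [0.0, -0.0003, 0.0263, 0.0, 0.03, 0.02]
```

```bash
python3 -m handwheel '[[0,-0.0006,0.01,0,0,0],[0,-0.0006,0.02,0,0,0],[0,0,0.025,0,0,0],[0,0,0.02,0,0,0],[0,0,0.015,0,0,0],[0,0,0.01,0,0,0],[0,0,0.005,0,0,0],[0,0,0,0,0,0]]'
python3 -m handwheel '[[0,0,0,0,0,0],[0,0,0,0,0,0],[0,0,0,0,0,0],[0,0,0,0,0,0],[0,0,0,0,0,0],[0,0,0,0,0,0],[0,0,0,0,0,0],[0,0,0,0,0,0]]' -1 80
python3 - <<'E'
from h import *
o=monitor.get_obs(); A=R.from_euler('xyz',o["tcp_rot"],degrees=True); print("cap top in tool",A.inv().apply(np.array([.5712,.0922,.1509])-o["ee_pos"]).round(4))
E
python3 -m handwheel '[[0,0,-0.002,0,0,0],[0,0,-0.004,0,0,0],[0,0,-0.008,0,0,0],[0,0,-0.012,0,0,0],[0,0,-0.015,0,0,0],[0,0,-0.015,0,0,0],[0,0,-0.015,0,0,0],[0,0,-0.015,0,0,0]]'
python3 -m handwheel '[[-0.0117,0,-0.0187,0,0,0],[-0.0117,0,-0.0187,0,0,0],[-0.0117,0,-0.0187,0,0,0],[-0.0117,0,-0.0187,0,0,0],[-0.006,0,-0.0095,0,0,0],[0,0,0,0,0,0],[0,0,0,0,0,0],[0,0,0,0,0,0]]'
python3 - <<'E'
from h import *
o,c,W=wrist("w7"); print(o["time"],o["ee_pos"].round(4),o["tcp_rot"].round(2))
A=R.from_euler('xyz',o["tcp_rot"],degrees=True); l=A.inv().apply(W.reshape(-1,3)-o["ee_pos"])
q=l[(np.hypot(l[:,0],l[:,1])<.016)&(l[:,2]>-.022)&(l[:,2]<-.008)]
n=np.linalg.svd(q-q.mean(0),full_matrices=False)[2][2]; print("cap in tool",len(q),q.mean(0).round(4),n.round(3))
plan([.588,-.194,.29],[180,0,167.7],14)
E
```

```text
time: 33.52
ee_pos: [0.5793, 0.0914, 0.138]
tcp_rot: [-179.9, 32.1, -180.0]
wrist_force: [-0.4, 0.8, -0.2]
opening: 0.0683
time: 34.18
ee_pos: [0.5794, 0.0921, 0.1411]
tcp_rot: [-180.0, 32.4, -180.0]
wrist_force: [-5.6, -1.8, 5.3]
opening: 0.0338
cap top in tool [ 0.0017  0.0001 -0.0126]
time: 34.85
ee_pos: [0.5321, 0.092, 0.2121]
tcp_rot: [-180.0, 32.1, -179.9]
wrist_force: [0.4, 0.1, -2.8]
opening: 0.0342
time: 35.52
ee_pos: [0.5323, 0.092, 0.3098]
tcp_rot: [-179.9, 32.1, -179.9]
wrist_force: [0.9, -0.2, -4.5]
opening: 0.0345
35.5167 [0.5323 0.092  0.3098] [-179.94   32.1  -179.93]
cap in tool 5877 [ 0.0008  0.0001 -0.0128] [-0.01   0.002 -1.   ]
14 x [-0.0054, -0.02, 0.003, 0.24, 2.28, 0.86]
```

```bash
python3 -m handwheel '[[-0.0054,-0.02,0.003,0.24,2.28,0.86],[-0.0054,-0.02,0.003,0.24,2.28,0.86],[-0.0054,-0.02,0.003,0.24,2.28,0.86],[-0.0054,-0.02,0.003,0.24,2.28,0.86],[-0.0054,-0.02,0.003,0.24,2.28,0.86],[-0.0054,-0.02,0.003,0.24,2.28,0.86],[-0.0054,-0.02,0.003,0.24,2.28,0.86],[-0.0054,-0.02,0.003,0.24,2.28,0.86]]'
python3 -m handwheel '[[-0.0054,-0.02,0.003,0.24,2.28,0.86],[-0.0054,-0.02,0.003,0.24,2.28,0.86],[-0.0054,-0.02,0.003,0.24,2.28,0.86],[-0.0054,-0.02,0.003,0.24,2.28,0.86],[-0.0054,-0.02,0.003,0.24,2.28,0.86],[-0.0054,-0.02,0.003,0.24,2.28,0.86],[0,0,0,0,0,0],[0,0,0,0,0,0]]'
python3 - <<'E'
from h import *
o,c,W=wrist("w8"); print(o["time"],o["ee_pos"].round(4),o["tcp_rot"].round(2))
A=R.from_euler('xyz',o["tcp_rot"],degrees=True); l=A.inv().apply(W.reshape(-1,3)-o["ee_pos"])
q=l[(np.hypot(l[:,0],l[:,1])<.016)&(l[:,2]>-.022)&(l[:,2]<-.008)]
n=np.linalg.svd(q-q.mean(0),full_matrices=False)[2][2]; print("cap in tool",len(q),q.mean(0).round(4),n.round(3))
plan([.589,-.1942,.29],[180,0,167.7],1)
E
```

```text
time: 36.23
ee_pos: [0.5733, -0.0712, 0.3047]
tcp_rot: [179.1, 13.7, 172.7]
wrist_force: [0.9, 0.3, -3.5]
opening: 0.0342
time: 36.9
ee_pos: [0.5886, -0.1948, 0.2888]
tcp_rot: [179.9, -0.0, 167.6]
wrist_force: [-0.3, 0.6, -2.9]
opening: 0.0337
36.9 [ 0.5886 -0.1948  0.2888] [179.86  -0.   167.61]
cap in tool 5905 [ 0.0007  0.0001 -0.0124] [-0.005  0.002 -1.   ]
1 x [-0.0006, -0.0, -0.0001, 0.14, 0.1, -0.04]
```

View pics/w8.png

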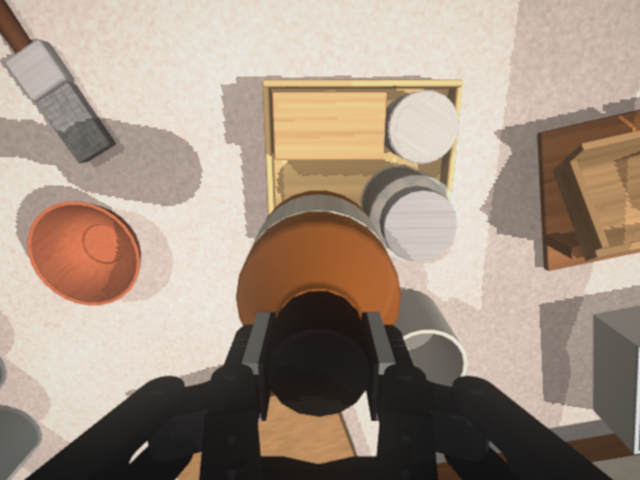

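The view shows the box at (328,125), tin at (422,127) and jar at (420,222) standing in the tray. The held bottle, with its cap at (320,355), is above the free corner. Lowering it with a stop to correct the position.

```bash
python3 -m handwheel '[[-0.0006,0,0.015,0,0,0],[0,0,0.03,0,0,0],[0,0,0.03,0,0,0],[0,0,0.02,0,0,0],[0,0,0.01,0,0,0],[0,0,0,0,0,0],[0,0,0,0,0,0],[0,0,0,0,0,0]]'
python3 - <<'E'
from h import *
print(monitor.get_obs()["ee_pos"].round(4)); plan([.589,-.1942,.138],[180,0,167.7],4)
E
```

```text
time: 37.62
ee_pos: [0.5899, -0.1937, 0.1887]
tcp_rot: [179.9, 0.4, 167.7]
wrist_force: [-0.5, -0.0, -2.4]
opening: 0.0342
[ 0.5899 -0.1937  0.1887]
4 x [0.0002, -0.0002, 0.0127, 0.02, 0.09, 0.01]
```

```bash
python3 -m handwheel '[[0.0005,-0.0005,0.005,0,0.3,0],[0.0005,-0.0005,0.012,0,0,0],[0,0,0.015,0,0,0],[0,0,0.012,0,0,0],[0,0,0.006,0,0,0],[0,0,0.003,0,0,0],[0,0,0,0,0,0],[0,0,0,0,0,0]]'
python3 -m handwheel '[[0,0,0.001,0,0,0],[0,0,0.001,0,0,0],[0,0,0.0005,0,0,0],[0,0,0,0,0,0],[0,0,0,0,0,0],[0,0,0,0,0,0],[0,0,0,0,0,0],[0,0,0,0,0,0]]'
```

```text
time: 38.28
ee_pos: [0.5883, -0.1946, 0.1341]
tcp_rot: [179.9, -0.1, 167.7]
wrist_force: [0.1, -0.0, -3.7]
opening: 0.0341
time: 38.95
ee_pos: [0.588, -0.1945, 0.131]
tcp_rot: [179.9, -0.1, 167.7]
wrist_force: [0.2, -0.3, -3.4]
opening: 0.0339
```

```bash
python3 -m handwheel '[[0,0,0.0005,0,0,0],[0,0,0.0005,0,0,0],[0,0,0.0005,0,0,0],[0,0,0,0,0,0],[0,0,0,0,0,0],[0,0,0,0,0,0],[0,0,0,0,0,0],[0,0,0,0,0,0]]'
python3 -m handwheel '[[0,0,0.0005,0,0,0],[0,0,0.0005,0,0,0],[0,0,0,0,0,0],[0,0,0,0,0,0],[0,0,0,0,0,0],[0,0,0,0,0,0],[0,0,0,0,0,0],[0,0,0,0,0,0]]'
```

```text
time: 39.62
ee_pos: [0.588, -0.1945, 0.1295]
tcp_rot: [179.9, -0.1, 167.7]
wrist_force: [0.4, -0.3, -4.2]
opening: 0.0337
time: 40.28
ee_pos: [0.588, -0.1945, 0.1284]
tcp_rot: [179.9, -0.1, 167.7]
wrist_force: [0.6, 0.8, -4.2]
opening: 0.0341
```

```bash
python3 -m handwheel '[[0,0,0.0005,0,0,0],[0,0,0.0005,0,0,0],[0,0,0,0,0,0],[0,0,0,0,0,0],[0,0,0,0,0,0],[0,0,0,0,0,0],[0,0,0,0,0,0],[0,0,0,0,0,0]]'
```

```text
time: 40.95
ee_pos: [0.5881, -0.1945, 0.1279]
tcp_rot: [179.9, -0.1, 167.7]
wrist_force: [-2.6, 1.4, 4.5]
opening: 0.0339
```

```bash
python3 -m handwheel '[[0,0,0,0,0,0],[0,0,0,0,0,0],[0,0,0,0,0,0],[0,0,0,0,0,0],[0,0,0,0,0,0],[0,0,-0.003,0,0,0],[0,0,-0.01,0,0,0],[0,0,-0.02,0,0,0]]' 0.25
python3 -m handwheel '[[0,0,-0.035,0,0,0],[0,0,-0.035,0,0,0],[0,0,-0.035,0,0,0],[0.01,0,-0.02,0,0,0],[0.03,0,0,0,0,0],[0.03,0,0,0,0,0],[0.02,0,0,0,0,0],[0,0,0,0,0,0]]'
python3 -m handwheel '[[0.01,0,0,0,0,0],[0.03,0,0,0,0,0],[0.035,0,0,0,0,0],[0.035,0,0,0,0,0],[0.02,0,0,0,0,0],[0,0,0,0,0,0],[0,0,0,0,0,0],[0,0,0,0,0,0]]'
python3 - <<'E'
from h import *
o=monitor.get_obs(); print(o["time"],o["ee_pos"].round(3),o["wrist_force"].round(1))
c=cams.camera("top"); W=world(c); d=np.array([.0015,.001,0]); W=W+d
print("tin",end=' ');blob(W,(.536,-.0895),.031,.053,.068)
print("box",end=' ');blob(W,(.5186,-.1696),.049,.053,.068)
print("jar",end=' ');blob(W,(.6065,-.1135),.04,.10,.115)
print("bottle",end=' ');blob(W,(.588,-.194),.03,.132,.15)
for n,c0,r,lo,hi in(("can",(.435,.287),.045,.11,.13),("blk",(.3715,-.061),.045,.045,.065),("mug",(.753,-.133),.07,.07,.11)): print(n,end=' ');blob(W,c0,r,lo,hi)
a=cv2.resize(c["img"][180:320,270:450],None,fx=3,fy=3,interpolation=cv2.INTER_CUBIC)
s=cams.camera("scene")["img"][210:350,200:380]; b=cv2.resize(s,None,fx=3,fy=3,interpolation=cv2.INTER_CUBIC)
cv2.imwrite("pics/fin.png",cv2.convertScaleAbs(cv2.resize(np.hstack([a,b]),(800,311))[...,::-1],alpha=1.4))
E
```

```text
time: 41.62
ee_pos: [0.5872, -0.1943, 0.1592]
tcp_rot: [179.9, -0.3, 167.7]
wrist_force: [-1.0, 0.6, -0.1]
opening: 0.0536
time: 42.28
ee_pos: [0.4976, -0.1751, 0.2882]
tcp_rot: [179.9, 0.0, 167.7]
wrist_force: [-0.7, 0.5, -0.6]
opening: 0.053
time: 42.95
ee_pos: [0.374, -0.1482, 0.286]
tcp_rot: [179.9, -0.1, 167.7]
wrist_force: [0.2, 0.4, -0.3]
opening: 0.0535
42.95 [ 0.374 -0.148  0.286] [ 0.2  0.4 -0.3]
tin 496 z 0.0588 rect [536.7 -88.7] [57.7 58.5] 88.3 circ [536.3 -89.4] 30.1
box 922 z 0.0587 rect [ 526.6 -170.4] [95.6 73.2] 77.6 circ [ 518.9 -169.7] 48.8
jar 510 z 0.1067 rect [ 607.3 -113.2] [55.9 57.4] 88.4 circ [ 607.4 -113.8] 30.0
bottle 203 z 0.1396 rect [ 587.6 -192. ] [33.4 35.3] 86.4 circ [ 587.7 -192.7] 18.2
can 625 z 0.1184 rect [435.9 287.7] [62.2 61. ] 15.4 circ [434.9 288.3] 31.9
blk 528 z 0.053 rect [371.4 -61. ] [58.7 57.6] 89.4 circ [371.9 -61.6] 30.1
mug 367 z 0.0857 rect [ 754.9 -132.1] [81.  98.2] 29.6 circ [ 747.6 -138.5] 54.4
```

View pics/fin.png

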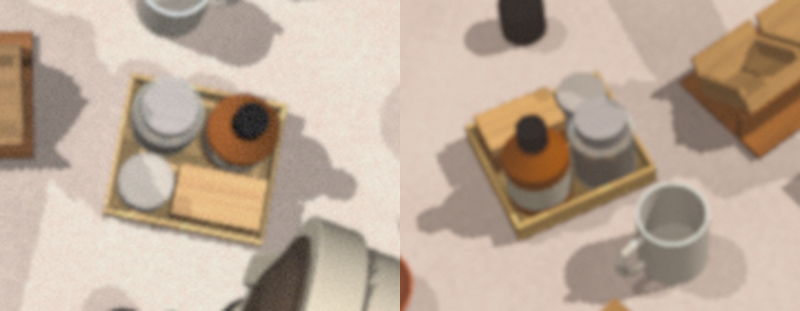

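Both final views show all four standing upright in the tray. In the left view (top camera) the jar is at (168,110), the bottle at (243,128), the tin at (146,180) and the box at (220,198). The mug and black tin haven't moved. Handing in.

```bash
python3 -c "
from workcell import order; print(order.job_done())"
```

```text
the job is handed in; nothing more can be done
None
```

The tin, wooden box, jar and bottle are all standing upright in the plywood tray, placed in that order. I handed the job in at about 43 s, with the gripper open and clear. I lowered each one until the wrist force showed light contact (about 5 N) before letting go.

**Last checks:**
- **Heights:** the tops read 59, 59, 107 and 140 mm for the tin, box, jar and bottle. The sizes given predict 60, 60, 108 and 141 mm.
- **Positions:** all four are within about 2 mm of where I planned them. The jar is about 1.5 mm closer to the far wall, leaving roughly 2.5 mm there.
- **Other things:** the can, mug and black tin read within about 2 mm of where they started, which is within measuring error. I did not re-measure the tape, brush, mushroom or bowl, but nothing went near them.

**Disagreements:**
- **Cameras:** the top and wrist cameras differed by about 1.5 mm, and the scene camera by up to 7 mm. I went by the wrist camera.
- **Box outline:** in the last top view it came out 73 mm wide instead of 56 mm, probably because its sampling circle took in something next to it. Just after it was placed, the box measured 95 by 56 mm.

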